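# Check two spacer plates for equal length in the bench caliper

## Task

Two of the three aluminium spacer plates, the long ones, should be the same length. Open the bench caliper's jaws, lay the two long plates one on top of the other on the caliper's bar between the jaws, lengthwise along the bar and with their edges flush, then gently slide the jaw shut until it bears on the ends of both plates, and leave it closed on them. Leave the short plate, the sprayer, the tin and the brush where they are.

Things in the scene. Friction and masses are not known exactly. Their poses are not given: they have to be found in the camera images.
- caliper: Steel bench caliper fixed to the shelf. Origin on the shelf under the bar, axes: y along the bar, z up. Bar 46 wide (x), 262 long (y -129 to +133), its flat top 20 above the shelf. Fixed jaw at the -y end: block 60 wide, 60 high above the shelf, measuring face at y = -110, facing +y. The sliding jaw closes towards -y.
- jaw (a joint): Sliding jaw on the bar, value = gap between the two measuring faces in m: 0 shut, 0.16 fully open. Moves along the caliper's y. Stays where it is left (slide friction about 2.5 N).
- jaw_face: Sliding jaw: its steel measuring face plate is 60 wide, 8 thick and reaches 60 above the shelf; behind it a slider block with the thumb tab. Origin at shelf height under the middle of its measuring face (the face towards the fixed jaw); axes as the caliper's.
- tab (a point): Centre of the top of the black thumb tab on the sliding jaw, 80 above the shelf, 52 behind (+y of) its measuring face. Tab 30 (x) by 20 (y), 35 high; it stands on the slider block, whose top (60 wide) is 45 above the shelf; 34 of clear room between the tab and the back of the face plate.
- bed (a point): Point on the bar's top face, mid-width, 55 from the fixed jaw's measuring face: where the middle of a 110 plate lies when its end touches the fixed jaw. Axes as the caliper's.
- plate_a: Long aluminium spacer plate 110 (x) by 55 (y) by 14 (z), with two dark bolt holes, 0.23 kg, lying flat. Origin at the centre of its underside.
- plate_b: Second long aluminium spacer plate, the same as plate_a: 110 (x) by 55 (y) by 14 (z). Origin at the centre of its underside.
- plate_short: Short aluminium spacer plate 80 (x) by 55 (y) by 14 (z), looks alike but shorter; to be left alone. Origin at the centre of its underside.
- sprayer: Grey plastic trigger sprayer standing upright, bottle diameter 68, 185 tall, head reaching 53 from its axis towards its -x at 118 to 185 height. Origin under the bottle's centre. To be left alone.
- tin: Round aluminium tin, diameter 92, 36 high. Origin at the centre of its underside. To be left alone.
- brush: Boar-bristle wheel brush with black handle lying along its x, bristles up: 190 long (x -103 to +88), 44 wide, 43 high at the bristles. Origin at shelf level. To be left alone.

How it is judged:
By the outcome, as a careful person would: the job done as asked, in the order asked, and still so for the second after the job is handed in, with the robot touching nothing.
It also fails if it takes over 72 s, if anything falls off the work surface, if the arm or the gripper's body presses on something with over 40 N, if the wrist force passes 120 N, or if a joint passes its speed limit or range.

## Robot

A 6-joint arm with a two-finger parallel gripper is mounted at the origin on the work surface. World frame = base frame: x ahead of the robot, y to its left, z up, the work surface at z = 0. Lengths are in m, angles in degrees, forces in N, time in s.
With the tool pointing down it reaches from about 0.325 to 0.85 m from the base axis. Payload 15.5 kg.
Tool frame: the origin (TCP) lies midway between the tips of the shut fingers; the grasp point (between the pads) lies 19 mm behind it; y points along the fingers, x is the direction in which the jaws open and shut, and the axes are right-handed (so a half turn about y gives the same grasp; the last joint's range is limited). The gripper opens to 91 mm and grips with 3 to 60 N. Pads are 32 mm wide; open, the fingers measure 118 mm over their backs; the gripper's body (76 mm by 178 mm) begins 60 mm behind the grasp point.
Start: joints at [63.971, 28.281, 77.091, -0, 74.628, -5.472], TCP at [0.219, 0.585, 0.214] pointing down, gripper open.
Joint ranges: [-166.48, 166.48], [-47.26, 123.95], [12.59, 153.08], [-70.14, 250.14], [6.76, 159.57], [-176.63, 176.63]. Speed limits (degrees/s): [108.29, 108.29, 147.25, 172.46, 172.46, 172.46].

## Interface

Orientations are given as a 3x3 rotation matrix whose columns are the frame's x, y, z axes.
In Python, from bench import ctrl gives the robot as it stands. The module is installed in compiled form; this text tells all that it offers. Calls block until the motion is done:
- ctrl.goto(position, orientation): joint-space move of the TCP to a pose.
- ctrl.move_l(position, vel=0.15, ori=None, contact_N=None): straight line of the TCP; ori=None keeps the orientation; vel is the mean speed in m/s. With contact_N (N) it stops when the force on the tool has changed by that much, and returns True; else False.
- ctrl.movej(angles): joint-space move.
- ctrl.command_gripper(opening): opening from 0.0 (shut) to 1.0 (fully open); the grip force is fixed at half the most; returns when the fingers have stopped.
- ctrl.sleep(seconds).
- ctrl.ik(position, orientation): joint angles nearest the present ones, or None.
- ctrl.read_camera(name): name is "scene" or "side" or "wrist"; returns the picture (480x640x3 uint8, blue, green, red); there is no depth.
- ctrl.camera_params(name): a dict with "fx", "fy", "cx", "cy" (pixels), "D" ([k1, k2, p1, p2, k3] as OpenCV has them; the pictures are not rectified), "pose" (4x4, takes a point from camera to world coordinates); the wrist camera has in their place "T_tool_cam" (4x4, takes a point from camera to tool coordinates, whose origin is the TCP and whose axes are the tool frame's). Camera axes: x right, y up, looking along -z (the intrinsics and any distortion apply to the point x, -y, -z); pixel columns grow to the right and rows downward; lengths in m; the calibration is good to about 2 mm. A picture is of the moment at which its call begins: read the wrist's pose just before it. camera_params takes no time and is no camera call.
A pose or a line that the arm cannot do raises ctrl.MotionError and nothing moves.
- ctrl.sign_off(): hands the job in, once; it reports no verdict.
Readings, each from a call of its own:
- ctrl.current_t(): time.
- ctrl.current_q(): joint angles.
- ctrl.current_dq(): joint speeds.
- ctrl.current_effort(): joint torques, N m.
- ctrl.current_tool_pos(): TCP position.
- ctrl.current_eef_rot(): TCP orientation.
- ctrl.current_contact_force(): force on the tool from outside, world axes, zero at the start.
- ctrl.current_wrist_torque(): the same for the moment, N m.
- ctrl.current_grip_width(): opening from 0.0 (shut) to 1.0 (fully open).
Only numpy, scipy, OpenCV 4.12 (cv2) and the standard library are available. Lean on these libraries where they do the work, as an engineer would, in place of code of your own. Each camera call takes 0.05 s, during which the arm holds its last target. There are 200 camera calls.

## Working session

There is one attempt and no reset: what is moved stays moved. The work goes in short steps, each a Python script; the robot and the scene stay as the last script left them, time stands still between calls to the robot, and variables do not carry over. Pictures are saved under pics/ and viewed, about 8 in all and at most 12, crops included, and the job is handed in when it is done.

```bash
mkdir -p pics; ls; python3 - <<'E'
from bench import ctrl
import cv2,numpy as np
np.set_printoptions(precision=4,suppress=True)
for n in ("scene","side","wrist"):
    cv2.imwrite(f"pics/{n}0.png",ctrl.read_camera(n)); print(n,ctrl.camera_params(n))
print(ctrl.current_t(),ctrl.current_eef_rot(),ctrl.current_tool_pos(),ctrl.current_contact_force())
E
```

```text
pics
scene {'fx': 537.895889702944, 'fy': 537.895889702944, 'cx': 314.0763098150271, 'cy': 235.4390205246308, 'D': array([0.0494, 0.    , 0.    , 0.    , 0.    ]), 'pose': array([[ 0.3619, -0.6733,  0.6447,  1.0852],
       [ 0.932 ,  0.2474, -0.2648, -0.1965],
       [ 0.0188,  0.6967,  0.7171,  0.7073],
       [ 0.    ,  0.    ,  0.    ,  1.    ]])}
side {'fx': 551.832346795782, 'fy': 551.832346795782, 'cx': 313.62461048608833, 'cy': 247.00186725945608, 'D': array([-0.0939,  0.    ,  0.    ,  0.    ,  0.    ]), 'pose': array([[ 0.8465,  0.2556, -0.467 ,  0.0989],
       [-0.5322,  0.4314, -0.7285, -0.674 ],
       [ 0.0153,  0.8652,  0.5012,  0.5624],
       [ 0.    ,  0.    ,  0.    ,  1.    ]])}
wrist {'fx': 364.57554993479954, 'fy': 364.57554993479954, 'cx': 327.94795932529786, 'cy': 241.40689958441118, 'D': array([-0.016,  0.   ,  0.   ,  0.   ,  0.   ]), 'T_tool_cam': array([[ 1.    ,  0.0012,  0.0007, -0.0002],
       [ 0.0003,  0.2824, -0.9593, -0.1709],
       [-0.0013,  0.9593,  0.2824,  0.0802],
       [ 0.    ,  0.    ,  0.    ,  1.    ]])}
0.15 [[ 0.3511 -0.0004 -0.9363]
 [ 0.9363 -0.0008  0.3511]
 [-0.0009 -1.      0.0001]] [0.2193 0.5849 0.2135] [-0.3738  0.1538 -0.1021]
```

View pics/scene0.png

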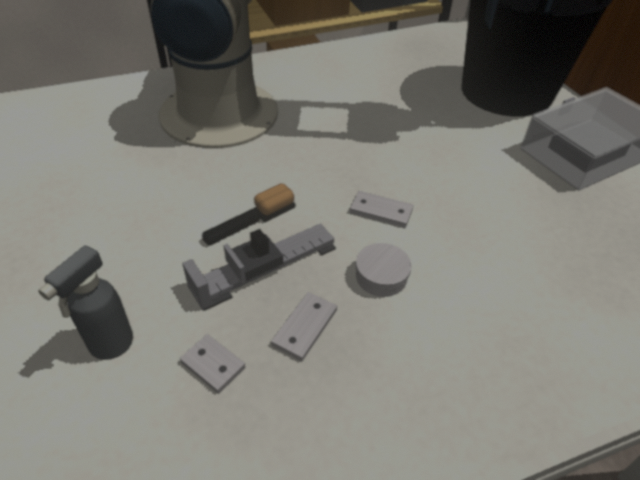

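View pics/side0.png

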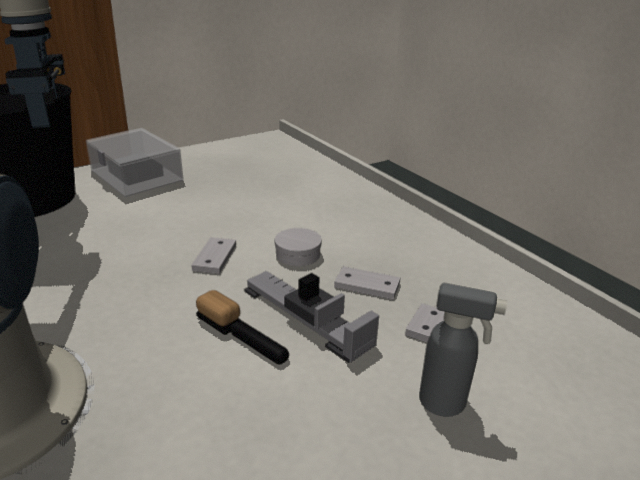

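The scene view shows the long plates at about (381,208) and (304,325), the short plate at (212,362) and the caliper running from (200,285) to (330,237). The jaw is partly open near (255,250), and the brush is at (250,215). I'll compute rough positions from these pixels and enlarge the working area.

```bash
cat > h.py <<'E'
from bench import ctrl
import cv2,numpy as np
np.set_printoptions(precision=4,suppress=True)
F=np.diag([1.,-1,-1])
def cam(n,tool=None):
    p=ctrl.camera_params(n); K=np.array([[p['fx'],0,p['cx']],[0,p['fy'],p['cy']],[0,0,1]])
    if n=='wrist':
        T=np.eye(4); T[:3,:3],T[:3,3]=tool; T=T@p['T_tool_cam']
    else: T=p['pose']
    return K,np.array(p['D'],float),T
def unproj(c,px,z):
    K,D,T=c; u=cv2.undistortPoints(np.array(px,float).reshape(-1,1,2),K,D).reshape(-1,2)
    d=(T[:3,:3]@F@np.c_[u,np.ones(len(u))].T).T; o=T[:3,3]
    return o+d*((z-o[2])/d[:,2])[:,None]
def proj(c,P):
    K,D,T=c; R=F@T[:3,:3].T
    return cv2.projectPoints(np.array(P,float).reshape(-1,1,3),cv2.Rodrigues(R)[0],-R@T[:3,3],K,D)[0].reshape(-1,2)
def tool(): return np.array(ctrl.current_eef_rot()),np.array(ctrl.current_tool_pos())
def ori(deg):
    a=np.radians(deg); x=np.array([np.cos(a),np.sin(a),0]); y=np.array([0,0,-1.]); return np.c_[x,y,np.cross(x,y)]
def snap(name):
    t=tool(); im=ctrl.read_camera('wrist'); cv2.imwrite(f'pics/{name}.png',im); np.savez(f'pics/{name}.npz',R=t[0],p=t[1]); return im,cam('wrist',t)
def load(name):
    d=np.load(f'pics/{name}.npz'); return cv2.imread(f'pics/{name}.png'),cam('wrist',(d['R'],d['p']))
E
python3 - <<'E'
from h import *
s=cam('scene');d=cam('side')
print('scene plates',unproj(s,[(381,205),(304,322),(212,360)],.014))
print('side plates',unproj(d,[(214,254),(368,281),(425,322)],.014))
print('bar ends',unproj(s,[(190,285),(330,235)],.02),'tab',unproj(s,[(258,236)],.08),unproj(d,[(309,278)],.08))
print('tin',unproj(s,[(383,262)],.036),'sprayer',unproj(s,[(108,348)],0),'brush',unproj(s,[(208,238),(285,200)],.02))
im=cv2.imread('pics/scene0.png')[175:395,175:425]; cv2.imwrite('pics/c1.png',cv2.resize(im,None,fx=2.7,fy=2.7,interpolation=cv2.INTER_CUBIC))
for a in (0,90,180,-90,45):
    print(a,ctrl.ik([.5,.1,.25],ori(a)))
E
```

```text
scene plates [[ 0.4304  0.2086  0.014 ]
 [ 0.6311 -0.023   0.014 ]
 [ 0.6463 -0.1716  0.014 ]]
side plates [[ 0.4295  0.1986  0.014 ]
 [ 0.6292 -0.0301  0.014 ]
 [ 0.6363 -0.1744  0.014 ]]
bar ends [[ 0.5023 -0.1722  0.02  ]
 [ 0.476   0.0844  0.02  ]] tab [[ 0.491  -0.0506  0.08  ]] [[ 0.4898 -0.0523  0.08  ]]
tin [[0.5787 0.1368 0.036 ]] sprayer [[ 0.562  -0.3107  0.    ]] brush [[ 0.4086 -0.1204  0.02  ]
 [ 0.3607  0.0394  0.02  ]]
0 [ 4.5976 16.8723 90.1127 -0.     73.0151  4.5976]
90 [  4.5976  16.8723  90.1127  -0.      73.0151 -85.4024]
180 [   4.5976   16.8723   90.1127   -0.       73.0151 -175.4024]
-90 [ 4.5976 16.8723 90.1127 -0.     73.0151 94.5976]
45 [  4.5976  16.8723  90.1127  -0.      73.0151 -40.4024]
```

View pics/c1.png

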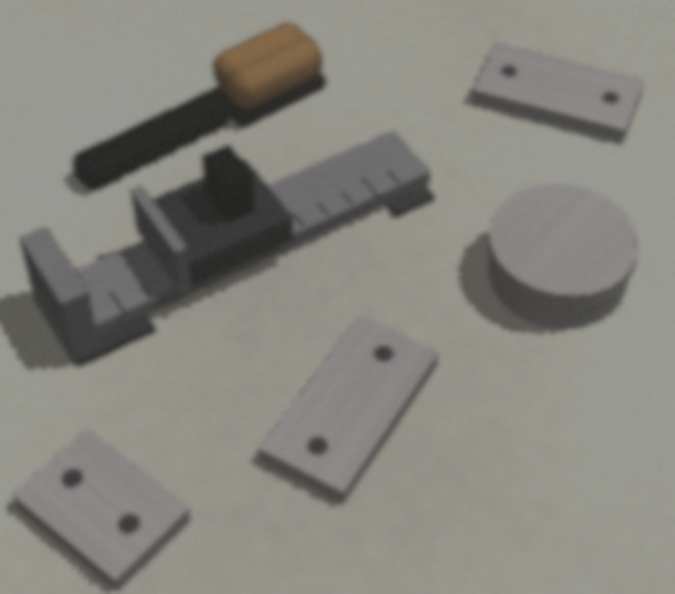

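The enlarged crop gives clear corners: P1 top at (496,43)–(622,133), P2 top at (365,317)–(259,452), and the far end of the bar at (395,132)/(430,172). Next I'll take two wrist views from above, one of the far plate and one of the caliper.

```bash
python3 - <<'E'
from h import *
ctrl.goto([.46,.16,.2],ori(6)); snap('w1'); print(ctrl.current_t())
ctrl.move_l([.54,-.04,.2],vel=.25); snap('w2'); print(ctrl.current_t(),ctrl.current_tool_pos())
E
```

```text
1.975
3.0333 [ 0.5394 -0.0387  0.2   ]
```

View pics/w1.png

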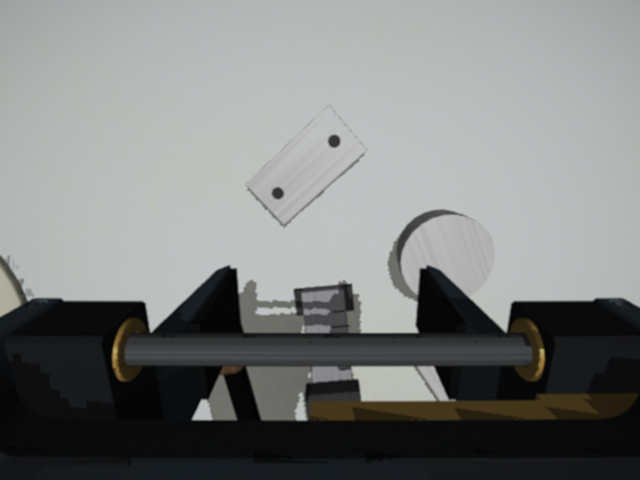

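View pics/w2.png

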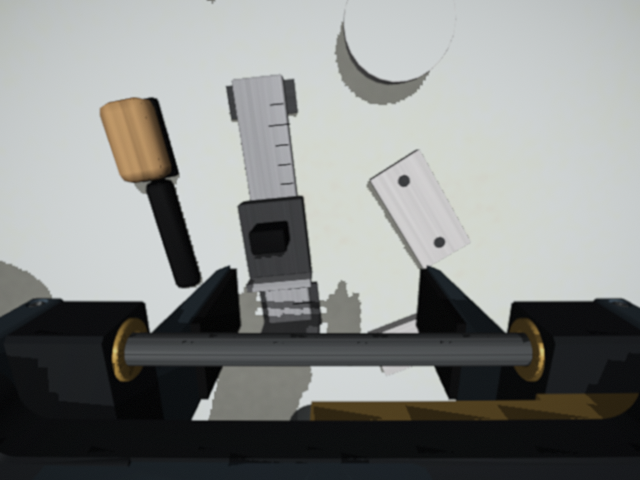

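In w1, P1's corners are at (329,106), (366,151), (284,226) and (247,185). In w2, P2's visible corners are at (418,150), (469,242) and (369,181), the bar end is at (233,79)–(281,75) and the tab is near (268,237). I'll fit the poses jointly.

```bash
cat > fit.py <<'E'
from h import *
from scipy.optimize import least_squares
s=cam('scene');d=cam('side');w1=load('w1')[1];w2=load('w2')[1]
C=lambda a:(np.array(a,float)/2.7+175-0.3).tolist()
def tr(p,L): 
    c,sn=np.cos(p[2]),np.sin(p[2]); L=np.array(L,float)/1e3
    return np.c_[p[0]+c*L[:,0]-sn*L[:,1],p[1]+sn*L[:,0]+c*L[:,1],L[:,2]]
def solve(p0,obs):   # obs: (cam, local fn(p), pixels)
    f=lambda p:np.concatenate([(proj(c,tr(p,L(p)))-np.array(px)).ravel() for c,L,px in obs])
    r=least_squares(f,p0,loss='soft_l1',x_scale=.01); return r.x,f(r.x).reshape(-1,2)
G=lambda p:p[3]*1e3
cal,r=solve([.49,-.05,np.radians(6),.05],[
 (w2,lambda p:[(-23,133,20),(23,133,20)],[(233,79),(281,75)]),
 (w2,lambda p:[(0,-58+G(p),80)],[(270,237)]),
 (s,lambda p:[(-23,133,20),(23,133,20),(-30,-110,60),(30,-110,60),(-30,-110+G(p),60),(30,-110+G(p),60)],[C(a) for a in [(395,132),(430,172),(46,230),(88,290),(133,193),(178,255)]]),
 (s,lambda p:[(0,-58+G(p),80)],[(258,236)]),
 (d,lambda p:[(0,-58+G(p),80)],[(309,278)])])
print('cal',cal,np.degrees(cal[2]));print(r.T)
K=[(-55,-27.5,14),(55,-27.5,14),(55,27.5,14),(-55,27.5,14)]
p1,r=solve([.43,.205,np.radians(45)],[(w1,lambda p:K,[(247,185),(284,226),(366,151),(329,106)][1:3]and[(284,226),(366,151),(329,106),(247,185)][0:0] or [(247,185),(284,226),(366,151),(329,106)])]) if 0 else solve([.43,.205,np.radians(45)],[(w1,lambda p:K,[(284,226),(366,151),(329,106),(247,185)]),(s,lambda p:K,[C(a) for a in [(470+26,43),(643,80),(622,133),(470,92)]][0:0] or np.array(proj(s,tr(p,K))))])
print('p1',p1,np.degrees(p1[2]));print(r[:4].T)
p2,r=solve([.63,-.025,np.radians(-60)],[(w2,lambda p:[K[0],K[3],K[2],K[1]][0:1]+[K[3],K[2]],[(369,181),(418,150),(469,242)])])
print('p2',p2,np.degrees(p2[2]));print(r.T)
for n,p in (('p1',p1),('p2',p2)): print(n,proj(s,tr(p,[(0,0,14)])),proj(d,tr(p,[(0,0,14)])),(proj(s,tr(p,K))-175)*2.7)
np.savez('fit.npz',cal=cal,p1=p1,p2=p2)
E
sed -i "s/^p1,r=.*/p1,r=solve([.43,.205,np.radians(45)],[(w1,lambda p:K,[(284,226),(366,151),(329,106),(247,185)][-1:]+[(284,226),(366,151),(329,106)])])/" fit.py
python3 fit.py
```

```text
cal [ 0.4914 -0.0468  0.209   0.057 ] 11.97491080621986
[[-0.446   2.6829 -0.0213 -1.2454  0.1435 -0.4962  0.2894 -0.3718  0.1505
   1.7304 -0.5072]
 [ 0.5408 -1.4694  2.3603 -0.6189 -0.0324 -0.6921  1.8515 -0.89   -0.3298
  -0.1976 -1.6416]]
p1 [ 0.4353  0.2061 -0.6505] -37.27174098396438
[[ -1.3499  45.6401   2.2263 -45.182 ]
 [-34.8049   1.0062  36.3079  -0.4918]]
p2 [ 0.6302 -0.0245 -0.896 ] -51.33576694672393
[[-0.6059 -0.0227  0.698 ]
 [-0.1068 -0.4421  0.812 ]]
p1 [[380.9118 206.9415]] [[215.2168 251.545 ]] [[533.5437  29.8594]
 [500.666  130.5919]
 [580.334  147.4354]
 [607.9937  44.5247]]
p2 [[302.8762 321.8491]] [[366.5843 279.3793]] [[353.0511 312.2596]
 [252.227  445.9113]
 [336.6109 490.0957]
 [432.9328 350.0298]]
```

```bash
sed -i "s/\[(284,226),(366,151),(329,106),(247,185)\]\[-1:\]+\[(284,226),(366,151),(329,106)\]/[(284,226),(366,151),(329,106),(247,185)]/; s/\[.49,-.05,np.radians(6),.05\]/[.49,-.05,.2,.05,30]/; s/^ (w2,lambda p:\[(-23,133,20),(23,133,20)\].*/ (w2,lambda p:[(-23,133,20),(23,133,20),(-23,p[4],20),(23,p[4],20)],[(233,79),(281,75),(249,199),(296,196)]),/" fit.py
cat >> fit.py <<'E'
def box(x0,x1,y0,y1,z0,z1): return [(x,y,z) for z in(z0,z1) for x,y in((x0,y0),(x1,y0),(x1,y1),(x0,y1))]
E4=[(0,1),(1,2),(2,3),(3,0),(4,5),(5,6),(6,7),(7,4),(0,4),(1,5),(2,6),(3,7)]
def overlay(im,c,cal,plates,f=2,roi=None):
    im=cv2.resize(im,None,fx=f,fy=f,interpolation=cv2.INTER_CUBIC); g=cal[3]*1e3
    for p,b in [(cal,box(-23,23,-129,133,20,20)),(cal,box(-30,30,-110,-110,0,60)),(cal,box(-30,30,-110+g,-102+g,20,60)),(cal,box(-15,15,-68+g,-48+g,45,80))]+[(p,box(-55,55,-27.5,27.5,z,z+14)) for p,z in plates]:
        L=tr(p,b); L[:,2]=np.array(b)[:,2]/1e3; P=((proj(c,L)+.5)*f-.5)
        for i,j in E4: cv2.line(im,tuple(int(v) for v in P[i]),tuple(int(v) for v in P[j]),(0,0,255),1)
    if roi: x0,y0,x1,y1=[int(v*f) for v in roi]; im=im[y0:y1,x0:x1]
    return im
if __name__=='__main__':
    a=overlay(load('w2')[0],w2,cal,[(p2,0)],2,(210,60,480,300))
    b=overlay(cv2.imread('pics/scene0.png'),s,cal,[(p1,0),(p2,0)],3,(175,180,425,360))
    cv2.imwrite('pics/ovA.png',a);cv2.imwrite('pics/ovB.png',b)
E
python3 fit.py
```

```text
cal [ 0.4906 -0.0469  0.2067  0.0568 24.3479] 11.845489511689205
[[-0.9753  2.1702  2.4605  2.4233 -0.9067 -1.3154  0.0185 -0.6626  0.0229
  -0.6178 -0.1919  1.4598 -0.8158]
 [ 0.4226 -1.4635  0.6033 -1.2404  2.5412 -0.7965 -0.1976 -1.1298  1.4133
  -1.2164 -0.6483 -0.4627 -1.4461]]
p1 [0.4331 0.2063 0.8359] 47.891787440766095
[[ 0.0839  1.4798 -0.0499 -1.8535]
 [ 0.0313  0.1661 -0.4691  0.3772]]
p2 [ 0.6302 -0.0245 -0.896 ] -51.33576694672393
[[-0.6059 -0.0227  0.698 ]
 [-0.1068 -0.4421  0.812 ]]
p1 [[380.516  206.1679]] [[214.1169 251.783 ]] [[468.4751  88.8846]
 [621.4712 130.0175]
 [640.6485  79.4346]
 [492.3258  40.9957]]
p2 [[302.8762 321.8491]] [[366.5843 279.3793]] [[353.0511 312.2596]
 [252.227  445.9113]
 [336.6109 490.0957]
 [432.9328 350.0298]]
```

View pics/ovB.png

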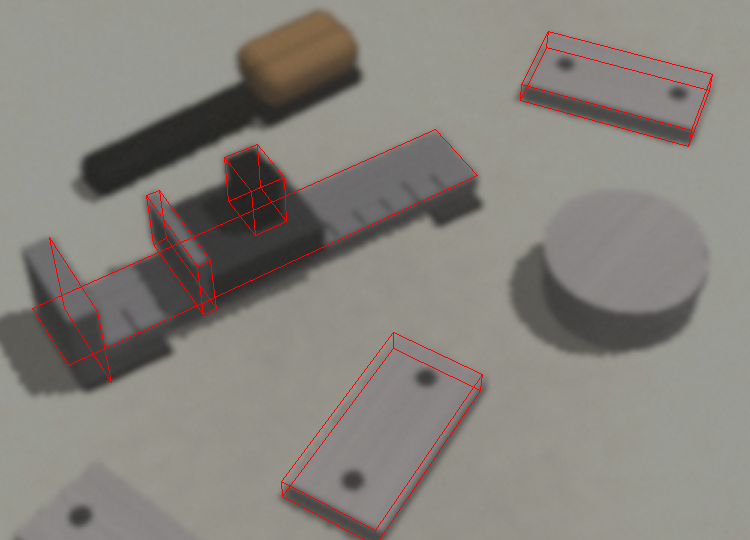

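View pics/ovA.png

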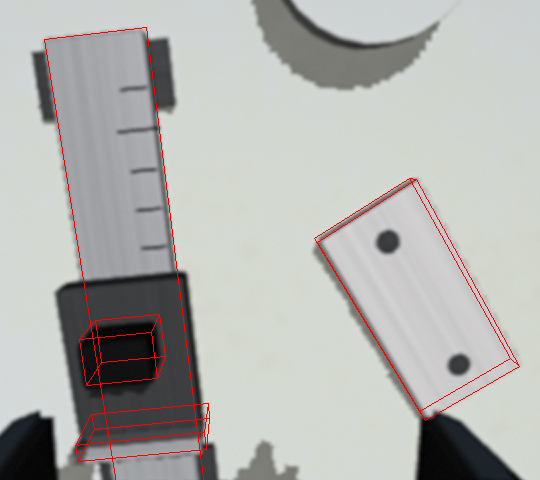

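The overlays agree to about 2–3 mm, with some disagreement on the bar's angle (roughly 10–12°). Now I'll open the jaw by gripping the tab.

```bash
python3 - <<'E'
from h import *
z=np.load('fit.npz'); c=z['cal']; th=c[2]
ex=np.array([np.cos(th),np.sin(th),0]);ey=np.array([-np.sin(th),np.cos(th),0]);o=np.array([c[0],c[1],0])
O=ori(np.degrees(th)); P=lambda y,h,x=0:o+ex*x+ey*y+[0,0,h]
t=-.058+c[3]
ctrl.goto(P(t,.12),O)
print(ctrl.move_l(P(t,.053),vel=.08,contact_N=6),ctrl.current_tool_pos())
ctrl.command_gripper(0.2); print('w',ctrl.current_grip_width(),ctrl.current_contact_force(),ctrl.current_wrist_torque())
for k in (.04,.08,.098):
    ctrl.move_l(P(t+k,.053),vel=.06); f=np.array(ctrl.current_contact_force());print(k,f,f@ex,f@ey)
print(ctrl.current_t())
E
```

```text
False [ 0.4912 -0.0481  0.0534]
w 0.3257384692484621 [-9.211  -2.2639  7.2742] [-0.6186  1.6709 -0.0812]
0.04 [-7.8762  0.3913  7.1427] -7.628119547052897 1.99970732696303
0.08 [-7.2733  1.2697  4.7374] -6.857741040794486 2.735677475807012
0.098 [-6.1574  0.5405  5.4469] -5.915340794343712 1.7929532647393345
7.5333
```

```bash
python3 - <<'E'
from h import *
z=np.load('fit.npz'); c=z['cal']; th=c[2]
p0=np.array(ctrl.current_tool_pos()); ctrl.command_gripper(1.0); ctrl.sleep(.2); p=np.array(ctrl.current_tool_pos()); print(p-p0,ctrl.current_contact_force())
ctrl.move_l(p+[0,0,.09],vel=.2)
ctrl.goto([.52,-.11,.24],ori(np.degrees(th))); ctrl.sleep(.2); im,_=snap('w3'); print(ctrl.current_t())
cv2.imwrite('pics/w3c.png',cv2.resize(im[0:340,130:530],None,fx=1.75,fy=1.75,interpolation=cv2.INTER_CUBIC))
E
```

```text
[ 0.0016 -0.0003  0.0001] [-0.3049  0.2906 -0.4563]
10.4
```

View pics/w3c.png

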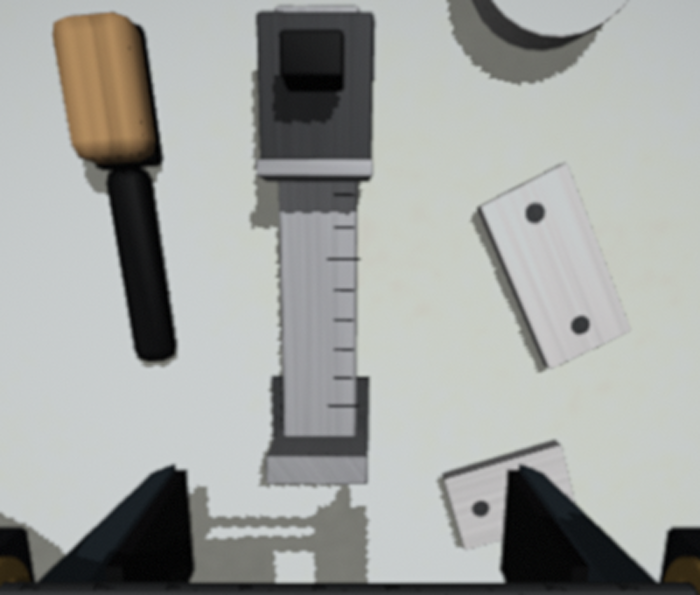

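The w3 crop shows the jaw open, with the fixed jaw's face top edge at crop (268,457)–(367,455), the bar edges at columns 283–356 and the sliding face at row 178. I'll refit the caliper and P2 from this view and compare with the tab's mechanical centring.

```bash
cat > fit2.py <<'E'
import io,contextlib
with contextlib.redirect_stdout(io.StringIO()):
    from fit import *
w3=load('w3')[1]; D=lambda a:((np.array(a,float)+.5)/1.75-.5+[130,0]).tolist()
c3,r=solve([cal[0],cal[1],cal[2],.155,-95,40],[
 (w3,lambda p:[(-30,-110,60),(30,-110,60),(-30,-110+G(p),60),(30,-110+G(p),60),(0,-58+G(p),80)],[D(a) for a in [(268,457),(367,455),(258,179),(371,179),(312,60)]]),
 (w3,lambda p:[(-23,p[4],20),(23,p[4],20),(-23,p[5],20),(23,p[5],20)],[D(a) for a in [(283,437),(356,437),(279,212),(357,212)]])])
print('c3',c3,np.degrees(c3[2]));print(r.T)
q2,r=solve(p2,[(w3,lambda p:[K[0],K[3],K[2],K[1]],[D(a) for a in [(480,208),(566,163),(630,328),(546,371)]])])
print('q2',q2,np.degrees(q2[2]));print(r.T)
# mechanical: tab centre on the line at offsets in old frame
th=cal[2];ex=np.array([np.cos(th),np.sin(th)]);ey=np.array([-np.sin(th),np.cos(th)])
A=cal[:2]+ey*(-.001)-.0024*ex;B=cal[:2]+ey*.097-.0016*ex
v=(B-A)/np.linalg.norm(B-A);tm=np.arctan2(-v[0],v[1])
print('mech angle',np.degrees(tm)); n=np.array([np.cos(tm),np.sin(tm)])
for y in(-.055,.1): print('vision minus mech offset at y',y,(c3[:2]+y*np.array([-np.sin(c3[2]),np.cos(c3[2])])-A)@n)
np.savez('fit2.npz',cal=c3[:4],p2=q2,mech=[tm,A@n])
E
python3 fit2.py
```

```text
c3 [   0.4886   -0.0467    0.2022    0.1506 -111.0996   26.2345] 11.586953041579614
[[-1.5418  0.892  -0.9327  0.9834 -0.368   0.5947 -0.1534 -0.1517  0.4446]
 [-0.6942  0.7664  0.4441  0.7274 -1.4607 -0.1157  0.1018 -0.0971  0.1043]]
q2 [ 0.6308 -0.0245 -0.8991] -51.511873584256385
[[-0.6933 -0.0841 -0.0101  1.0194]
 [-0.5677 -0.2394  2.3301 -0.0874]]
mech angle 11.37624697916429
vision minus mech offset at y -0.055 0.0006518229149622188
vision minus mech offset at y 0.1 8.18094456110361e-05
```

Vision and the mechanical centring agree to within 0.7 mm, at 11.5°. Next I'll pick and place P2, then P1, checking the grip width each time.

```bash
cat > pp.py <<'E'
from h import *
z=np.load('fit2.npz'); c=z['cal']; th=np.radians(11.5)
ex=np.array([np.cos(th),np.sin(th),0]);ey=np.array([-np.sin(th),np.cos(th),0])
o=np.array([c[0],c[1],0])-.0003*ex
P=lambda y,h,x=0:o+ex*x+ey*y+[0,0,h]
OC=ori(11.5)
def pick(p,ang):
    O=ori(ang); a=np.array([p[0],p[1],0])
    ctrl.goto(a+[0,0,.10],O); 
    print('down',ctrl.move_l(a+[0,0,.0055],vel=.1,contact_N=8),ctrl.current_tool_pos())
    ctrl.command_gripper(.5); print('w',ctrl.current_grip_width()*91,ctrl.current_contact_force())
    ctrl.move_l(a+[0,0,.13],vel=.2)
    w=ctrl.current_grip_width()*91; print('held',w,ctrl.current_contact_force()); assert 52<w<58
def place(zb,y=-.043):
    ctrl.goto(P(y,zb+.075),OC); ctrl.move_l(P(y,zb+.02),vel=.15)
    print('touch',ctrl.move_l(P(y,zb+.0055),vel=.03,contact_N=4),ctrl.current_tool_pos())
    ctrl.command_gripper(1.0)
E
python3 - <<'E'
from pp import *
pick(z['p2'],np.degrees(z['p2'][2])+90); place(.020)
ctrl.move_l(P(-.043,.13),vel=.25); print(ctrl.current_t())
cv2.imwrite('pics/s1.png',ctrl.read_camera('side'))
E
```

```text
down False [ 0.6313 -0.0246  0.0061]
w 54.35021909690122 [0.7883 1.0467 1.5053]
held 54.49251783732755 [ 0.1162  0.1118 -2.3316]
touch True [ 0.4968 -0.0889  0.0255]
16.6917
```

```bash
python3 - <<'E'
import cv2
cv2.imwrite('pics/s1c.png',cv2.resize(cv2.imread('pics/s1.png')[200:380,180:420],None,fx=2.5,fy=2.5,interpolation=cv2.INTER_CUBIC))
E
```

```text
(no output)
```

View pics/s1c.png

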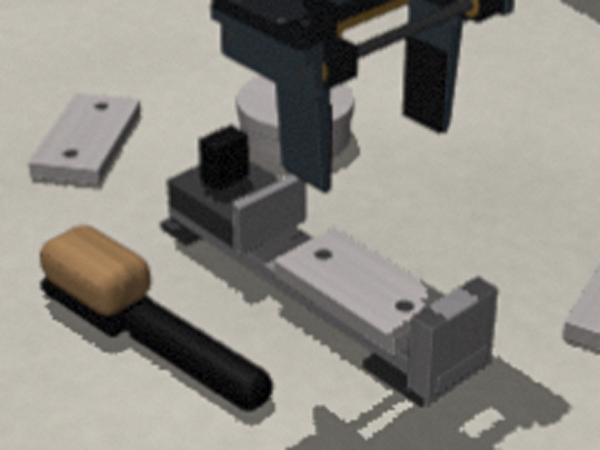

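The side view crop shows the first plate flat on the bar between the jaws, lengthwise, with its top at about (350,285). Now the second plate, then a squeeze to align both.

```bash
sed -i 's/zb+.075/zb+.10/' pp.py; python3 - <<'E'
from pp import *
p1=np.load('fit.npz')['p1']
pick(p1,np.degrees(p1[2])-90); place(.034); print(ctrl.current_t())
print('lower',ctrl.move_l(P(-.043,.0255),vel=.05,contact_N=6))
ctrl.command_gripper(.5); print('squeeze',ctrl.current_grip_width()*91,ctrl.current_contact_force())
ctrl.command_gripper(1.0); ctrl.move_l(P(-.043,.16),vel=.25); print(ctrl.current_t())
ctrl.goto(P(-.02,.24),OC); ctrl.sleep(.2); w,_=snap('w4'); print(ctrl.current_t())
s=ctrl.read_camera('side'); cv2.imwrite('pics/s2.png',s)
a=cv2.resize(w[0:330,150:450],None,fx=1.33,fy=1.33); b=cv2.resize(s[200:380,230:410],(439,439),interpolation=cv2.INTER_CUBIC)
a=cv2.resize(a,(399,439)); cv2.imwrite('pics/m4.png',np.hstack([a,b])[:, :800])
E
```

```text
down False [0.4334 0.2064 0.0059]
w 54.51160767912879 [0.0485 0.3318 2.5974]
held 54.62961839112289 [-0.6141 -0.3706 -2.0894]
touch True [ 0.4968 -0.0889  0.0395]
24.0417
lower False
squeeze 54.72766034418885 [-1.3016  0.5077  2.8059]
26.5167
27.1917
```

View pics/m4.png

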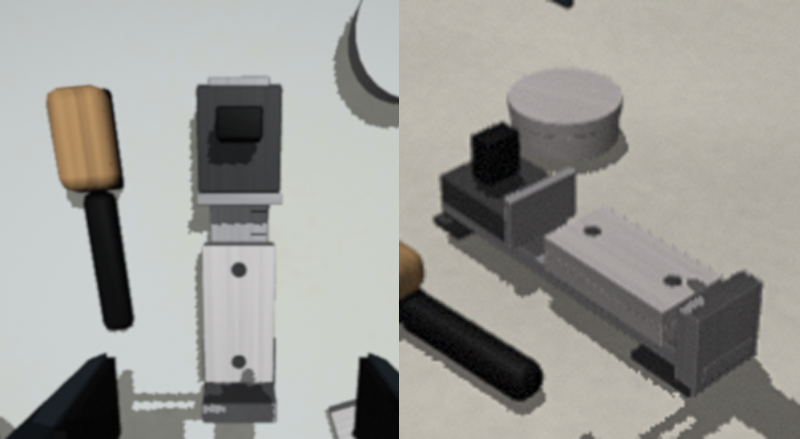

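The picture shows both plates stacked flush between the jaws: in the wrist view the top plate spans (203–275, 243–383), and the side view shows one aligned stack. Now I'll push the jaw shut from behind the tab with the fingers closed.

```bash
python3 - <<'E'
from pp import *
ctrl.goto(P(.140,.13),OC); ctrl.command_gripper(0.0)
ctrl.move_l(P(.140,.054),vel=.12)
f0=np.array(ctrl.current_contact_force())
def push(y,v,n):
    h=ctrl.move_l(P(y,.054),vel=v,contact_N=n); q=(np.array(ctrl.current_tool_pos())-o)@ey
    print('hit',h,'tcp y',q,'gap est',q-.026+.058,'f',(np.array(ctrl.current_contact_force())-f0)@np.c_[ex,ey],ctrl.current_t()); return h,q
for i in range(4):
    h,q=push(.065,.025,10)
    if h and q<.088: break
E
```

```text
hit True tcp y 0.0796129013989243 gap est 0.1116129013989243 f [1.2642 5.1928] 32.325
```

```bash
python3 - <<'E'
from pp import *
for i in range(2):
    h=ctrl.move_l(P(.070,.054),vel=.01,contact_N=10); print(h,(np.array(ctrl.current_tool_pos())-o)@ey,np.array(ctrl.current_contact_force())@ey,ctrl.current_t())
ctrl.move_l(P(.125,.054),vel=.06); ctrl.move_l(P(.125,.14),vel=.2); ctrl.command_gripper(1.0)
ctrl.goto(P(-.03,.24),OC); ctrl.sleep(.2); w,_=snap('w5')
ctrl.goto([.3,.45,.25],ori(60)); s=ctrl.read_camera('side'); t=ctrl.read_camera('scene'); print(ctrl.current_t(),ctrl.current_contact_force())
cv2.imwrite('pics/s5.png',s);cv2.imwrite('pics/t5.png',t)
r=lambda im,wd:cv2.resize(im,(wd,300),interpolation=cv2.INTER_CUBIC)
top=np.hstack([r(w[60:330,200:440],300),r(s[230:380,230:430],400)]); bot=np.hstack([r(t[200:320,160:360],400),r(t[150:400,30:420],300)])
cv2.imwrite('pics/m5.png',np.vstack([top,bot]))
E
```

```text
True 0.07964232022602219 1.1360408136007079 32.6417
True 0.07967203882123998 2.3806292390008164 32.9583
38.9667 [-0.1499 -0.4584 -0.8556]
```

View pics/m5.png

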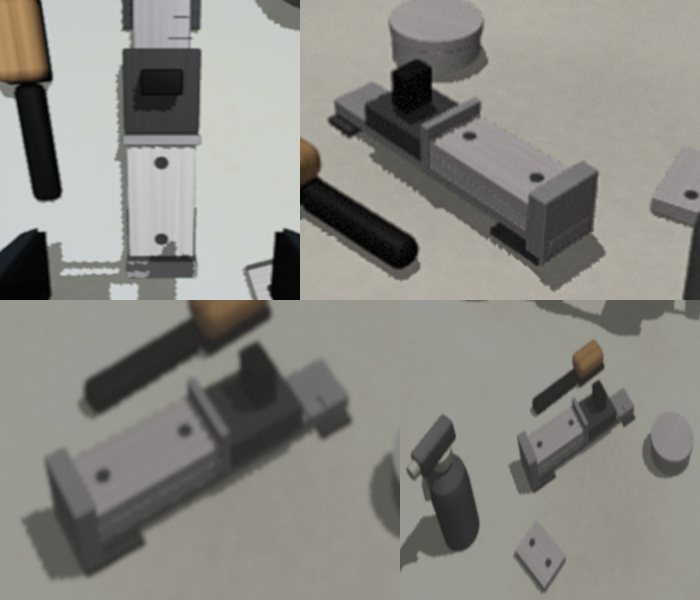

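That is 11 pictures viewed, so I'll use the last one on an enlarged close check of both plate ends. One half is the raw wrist view and the other has the model drawn at gap 110.

```bash
python3 - <<'E'
import io,contextlib
with contextlib.redirect_stdout(io.StringIO()):
    from fit2 import *
im,c5=load('w5'); cc=c3[:4].copy(); cc[2]=np.radians(11.5); cc[3]=.110
roi=(280,165,400,315); f=3.3
raw=cv2.resize(im,None,fx=f,fy=f,interpolation=cv2.INTER_CUBIC)[int(165*f):int(315*f),int(280*f):int(400*f)]
ex=np.array([-np.sin(cc[2]),np.cos(cc[2])]); q=np.r_[cc[:2]-.055*ex,cc[2]+np.pi/2]
ov=overlay(im,c5,cc,[(q,34)],f,roi)
h=min(raw.shape[0],ov.shape[0]); cv2.imwrite('pics/m6.png',np.hstack([raw[:h,:396],ov[:h,:396]]))
E
```

```text
(no output)
```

View pics/m6.png

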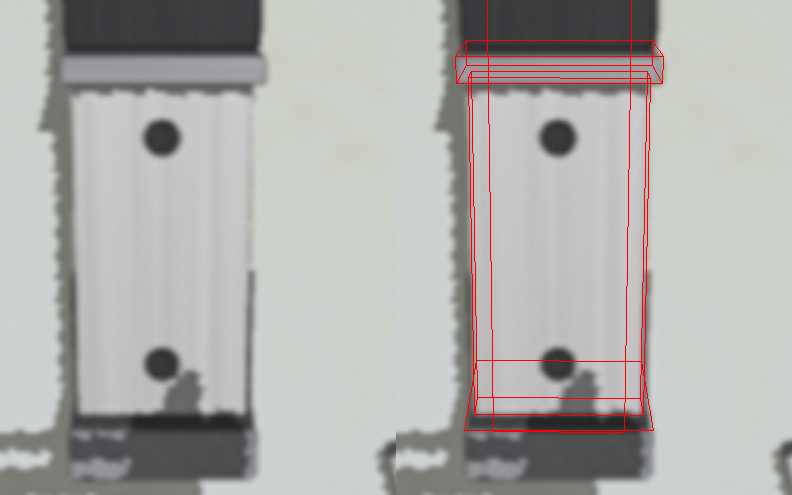

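The model at a 110 mm gap with the plates against the fixed jaw matches the picture at the sliding face (row 83) and at the fixed end (row 415). The narrow dark bands at both ends look like shadows. Handing in.

```bash
python3 -c "
from bench import ctrl
print(ctrl.current_t()); print(ctrl.sign_off())"
```

```text
38.9667
the job is handed in; nothing more can be done
None
```

The job is done and handed in at 39.0 s of the 72 s allowed. The two long plates are stacked on the caliper's bar with the jaw shut on their ends.

I opened the jaw by its tab to about 150 mm and laid the two long plates one on the other. A gripper squeeze across both made their long edges flush. I then pushed the jaw shut from behind the tab, stopping at a 10 N change in contact force, and drew the arm clear.

**Last checks:**
- **Jaw closed:** two further 10 N pushes moved it less than 0.1 mm.
- **Fit:** the final wrist picture matches the model drawn at a 110 mm gap, with the plates against the fixed jaw.
- **Other objects:** the short plate, sprayer, tin and brush appear where they were, judged by eye only.

**Disagreements:**
- The jaw gap worked out from the arm's position came to 111.6 mm rather than 110, which I put down to the 2 mm calibration.
- Thin dark bands show at the plate ends in the picture, which I took for shadows.
- The bottom plate's end contact was not seen separately.

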